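# Refit the grinder's burr carrier and hold it down

## Robot

A 6-joint arm with a two-finger parallel gripper is mounted at the origin on a cart in front of the work surface, level with it; the furniture and walls round the work are solid. World frame = base frame: x ahead of the robot, y to its left, z up, the work surface at z = 0. Lengths are in m, angles in rad, forces in N, time in s.
With the tool pointing down it reaches from about 0.35 to 0.775 m from the base axis. Payload 5.5 kg.
Tool frame: the origin (TCP) lies where the fingers leave the gripper's body, on its centre line; the fingertips stand env.tip_reach ahead of it and the grasp point (between the pads) lies 54 mm ahead of it (env.tip_reach is the distance from the TCP to the fingertips, in m); z points along the fingers, y is the line along which they close (so a half turn about z gives the same grasp; the last joint's range is limited). The gripper opens to 85 mm and grips with 20 to 120 N. Pads are 22 mm wide; open, the fingers measure 114 mm over their backs; the gripper's body (76 mm by 85 mm) begins 54 mm behind the grasp point. The pads swing forward as they close: fully open they stand 13 mm farther back than shut.
Start: joints at [-1.383, 0.313, 0.046, 1.304, 0, 1.431], TCP at [0.185, -0.544, 0.304] pointing down, gripper open.
Joint ranges: [-2.76, 2.76], [-0.86, 1.69], [-1.03, 1.26], [-2.2, 2.34], [-1.47, 1.5], [-3.14, 3.14]. Speed limits (rad/s): [2.57, 2.57, 3.14, 3.14, 3.14, 3.14].

## Interface

Orientations are given as a unit quaternion [w, x, y, z].
In Python, from workcell import status, optics, hand_in, env gives the robot as it stands.
- The arm moves only by the shell command python3 -m handwheel 'ROWS' [FORCE]. ROWS is a JSON object whose one key "deltas" holds a list of rows, each a list of 5 numbers: the opening, from -1 (shut) to 1 (fully open), then the shift along the tool's x, y, z in units of 40 mm (1.0 is 40 mm), then the turn about the tool's z in units of 10 degrees (1.0 is 10 degrees). In form: {"deltas": [[jaw, x, y, z, roll], ...]}. A call has 1 to 20 rows; each row shifts and turns the commanded pose from where the row before left it, along the tool's axes as they then stand; what a row does not reach is not made up. A row lasts 1/8 s, in which the tool goes at most 62.5 mm and 10.7 degrees, less where a joint would pass 70% of its speed; a pose out of reach is approached as far as the arm can. A call is refused whole if a number of a shift passes 1 or a number of a turn 1, either way. A call with a gripper value outside its range is refused whole. The fingers move at their own pace and stop on an object; FORCE is the grip in N (left out, the last holds). Time passes only in rows, so rows that do not move let the fingers close. It gives the time, the measured TCP pose, the force, the opening and the grip force at its end, in the units of the state.
- status.get_state(): the state, without advancing time (a new reading comes with each control period).
- optics.read_camera(name): name is "side" or "top"; returns a dict with "frame" (420x560x3 uint8, red, green, blue), "depth" (420x560 float32, m along the optical axis (not along the pixel's ray), 0 where there is no reading), "vfov" (degrees; the focal length in pixels is half the picture's height over the tangent of half this angle, whatever the lens; pixels are square), "cx", "cy" (the principal point, pixels), "origin" and "attitude" of the camera in the world. Camera axes: x right, y down, z forward; pixel columns grow to the right and rows downward; lengths in m; the calibration is good to about 2 mm. A picture is of the moment at which its call begins.
- hand_in(): hands the job in; it is judged then, once.
The state is a dict: "clock": time; "joint_pos": joint angles; "qvel": joint speeds; "tau": joint torques, N m; "tcp_pos": TCP position; "orientation": TCP orientation; "wrist_force": force on the tool from outside, world axes, zero at the start; "ft_torque": the same for the moment, N m; "finger_gap": finger opening in m; "grip_force": force on a finger pad.
Only numpy, scipy, OpenCV 4.12 (cv2) and the standard library are available. Lean on these libraries where they do the work, as an engineer would, in place of code of your own. Each camera call takes 0.05 s, during which the arm holds its last target. There are 200 camera calls.

## Task

Slide the burr carrier out of the open end of its parts rack, carry it to the coffee grinder and lower its cross-shaped stem into the cross-shaped socket on top, turning it until the splines mesh. Push it down against the spring until its flange is fully home on the socket's rim, and finish still gripping it and pressing it down there, because the spring would lift it again. Leave the mug and the service bell undisturbed.

Things in the scene. Friction and masses are not known exactly. Their poses are not given: they have to be found in the camera images.
- burr: Burr carrier, loose, 0.18 kg, 72 mm tall. Origin: centre of the stem's lower end, z up. From below: steel stem shaped '+' (bars along its x and y, 34 mm long, 8 mm thick, rounded lower edges), 18 mm tall; flange 60 mm diameter, z 18 to 24 mm; neck 20 mm diameter to z 38 mm; black grip bar to z 72 mm. The '+' fits the socket in four yaws, a quarter turn apart.
- burr_grip (a point): Centre of the carrier's upright black grip bar, 55 mm above the stem's lower end; axes as burr. The bar is 52 mm long along x, 14 mm thick along y (grip it across this), 34 mm tall.
- rack: Grey metal parts rack fixed to the counter, 100 x 90 mm, 58 mm tall. Origin: centre of its underside, z up. A straight level channel runs along its x axis, closed by a wall at x = +40 mm, open at the -x end. The carrier's flange rests on two rails (tops at z = 45 mm) between side walls 66 mm apart; the stem hangs between the rails (gap 44 mm).
- rack_mouth (a point): Open end of the rack's channel, on its centre line at rail height (x = -45 mm, z = 45 mm in the rack); axes as rack. Two lips (z = 55 to 58 mm, 32 mm apart for the neck) end here; they overhang the flange with 4 mm of free height above it, so the carrier cannot be lifted until its axis is 31 mm beyond this point, toward -x.
- grinder: Coffee grinder with its hopper off, fixed to the counter: steel body, black base and top, 136 x 116 mm, 150 mm tall, spout and controls on its -x face. Origin: centre of its underside, z up. A fixed receipt printer (100 mm tall, its raised cover at the back 225 mm tall) stands between grinder and rack at x = 0.48 to 0.72, y = -0.16 to 0.
- socket (a point): Centre of the socket's mouth on the grinder's top, level with the flat aluminium rim (68 x 68 mm) on which the flange seats; axes as grinder. The socket is a '+' of two slots along x and y, each 38 mm long and 10.4 mm wide. Fully home, the stem's lower end is 18 mm below this point.
- drive_plate (a joint): Spring plate in the socket, in m, growing downward: 0 = released, its top 8 mm below the rim; the stem pushes it down and it reads 0.010 with the carrier fully home. The spring pushes up with 4 N at 0 and 10 N at 0.010; the carrier's weight alone does not move it.
- mug: Used orange mug, 80 mm wide, 112 mm with its handle, 94 mm tall, loose; a bystander. Origin: centre of its underside.
- bell: Service bell, 85 mm diameter, 61 mm tall, loose; a bystander. Origin: centre of its underside.
Mind the look-alikes: they are no part of the job. Leave any blue or green look-alike of the burr alone.

How it is judged:
On the way, in this order (a step that is already met when the one before it is completed fails the run):
1. the carrier is out of the rack and lifted above it (horizontal distance between burr and rack above 0.07 m and height (world z) of burr above 0.06 m), for 0.1 s.
2. the stem is meshed in the socket and starts to push the spring plate down (value of joint drive_plate above 0.001 m and z of burr in the frame of socket below -0.007 m and horizontal distance between burr and socket below 0.004 m), for 0.05 s.
At the end, for the whole second after the job is handed in: The carrier stands upright (within 4 degrees) in the socket, centred within 3 mm, its stem within 1.8 mm of fully home, the spring plate pressed down more than 8 mm, at rest, and the fingers still hold it there (value of joint drive_plate above 0.008 m and z of burr in the frame of socket below -0.0162 m and horizontal distance between burr and socket below 0.003 m and angle between burr's own z axis and vertical below 0.07 rad and linear speed of burr below 0.02 m/s and contact force between the fingers and burr above 2 N); the arm keeps its last pose, push and grip.
It fails at once if the mug is pushed more than 20 mm or tipped (distance of mug from where it was at the start of the episode above 0.02 m or angle between mug's own z axis and vertical above 0.3 rad).
It fails at once if the bell is pushed more than 20 mm or tipped (distance of bell from where it was at the start of the episode above 0.02 m or angle between bell's own z axis and vertical above 0.3 rad).
It also fails if it takes over 45 s, if anything falls off the work surface, if the arm or the gripper's body presses on something with over 40 N, if the wrist force passes 120 N, or if a joint passes its speed limit or range.

## Working session

There is one attempt and no reset: what is moved stays moved. The work goes in short steps, Python scripts to look and compute and a shell command to move; the robot and the scene stay as the last step left them, time stands still between calls to the robot, and variables do not carry over. Pictures are saved under pics/ and viewed, at most 10 in all, crops included, and the job is handed in when it is done.

```bash
mkdir -p pics; ls; python3 - <<'E'
from workcell import status, optics, env
import cv2, numpy as np
print(env.tip_reach, status.get_state())
ims=[]
for n in("side","top"):
    c=optics.read_camera(n); np.savez(f'{n}0.npz',**c)
    print(n,c['vfov'],c['cx'],c['cy'],c['origin'],c['attitude'])
    cv2.imwrite(f'pics/{n}0.png',c['frame'][:,:,::-1])
E
```

```text
pics
0.0726 {'clock': 0.0, 'joint_pos': array([-1.38259592e+00,  3.14019575e-01,  4.49648641e-02,  1.30360820e+00,
       -3.44726577e-05,  1.43119428e+00]), 'qvel': array([ 0.0013923 ,  0.00131058, -0.00086319,  0.00052885,  0.00034868,
       -0.00130268]), 'tau': array([ 2.26198317e-04, -4.80624354e+01,  2.98534691e+01,  1.92708807e-02,
       -2.20012871e-04, -1.66008029e-06]), 'tcp_pos': array([ 0.18503776, -0.54400314,  0.30299208]), 'orientation': array([-9.32597293e-04,  9.86597803e-01,  1.63168330e-01, -3.99072221e-05]), 'wrist_force': array([-0.61145892, -0.05941913,  0.43889417]), 'ft_torque': array([-0.02615331, -0.02642524, -0.02240047]), 'grip_force': 0.0, 'finger_gap': 0.08553622594281474}
side 54.668037215634584 279.9121378149853 205.74476849921535 [-7.75971350e-04 -1.13952516e+00  5.68420426e-01] [-0.53455797  0.80960041 -0.20659418  0.12694015]
top 55.390743054919376 289.6794281299874 212.04822564658863 [ 0.36034334 -0.23793499  1.11093079] [-0.06225071  0.70745726 -0.70257565  0.04490582]
```

View pics/side0.png

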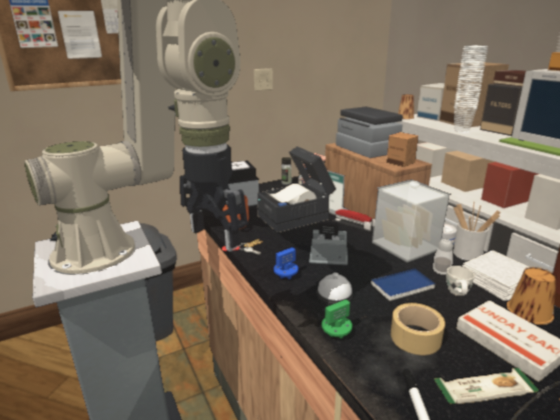

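View pics/top0.png

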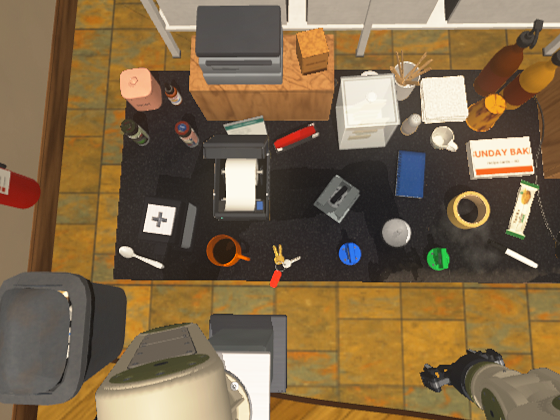

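The side view shows the rack with the carrier near (330,245), a blue look-alike at (286,262), a green one at (338,318), and the bell at (335,287). In the top view the grinder's white rim with its cross is at (160,219), the rack with the black grip bar at (337,196), the mug at (224,252), the bell at (397,233), and the printer at (242,180).

```bash
cat > h.py <<'E'
import numpy as np, cv2
from scipy.spatial.transform import Rotation as R
def cam(c):
    f=c['frame'].shape[0]/2/np.tan(np.radians(float(c['vfov']))/2); q=np.array(c['attitude'])
    return f,float(c['cx']),float(c['cy']),R.from_quat(q[[1,2,3,0]]).as_matrix(),np.array(c['origin'])
def plane(c,uv,z):   # pixels -> world points at height z
    f,cx,cy,M,o=cam(c); uv=np.atleast_2d(uv).astype(float)
    d=np.c_[(uv[:,0]-cx)/f,(uv[:,1]-cy)/f,np.ones(len(uv))]@M.T
    return o+d*((z-o[2])/d[:,2])[:,None]
def cloud(c):        # world point of every pixel from depth
    f,cx,cy,M,o=cam(c); D=c['depth']; v,u=np.indices(D.shape)
    return o+np.stack([(u-cx)/f*D,(v-cy)/f*D,D],-1)@M.T
def proj(c,P):
    f,cx,cy,M,o=cam(c); p=(np.atleast_2d(P)-o)@M
    return np.c_[f*p[:,0]/p[:,2]+cx,f*p[:,1]/p[:,2]+cy]
E
python3 - <<'E'
from h import *
c=dict(np.load('top0.npz')); s=dict(np.load('side0.npz'))
P=cloud(c)
for n,(u,v) in dict(counter=(300,160),rim=(150,230),rimc=(160,219),bar=(338,194),racktop=(325,200),mug=(224,236),bell=(397,233)).items(): print(n,P[v,u].round(3))
def crop(c,x,y,r,k): return cv2.resize(c['frame'][y-r:y+r,x-r:x+r,::-1],None,fx=k,fy=k,interpolation=cv2.INTER_CUBIC)
a=np.hstack([crop(c,160,220,33,6),crop(c,337,197,33,6)])
cv2.imwrite('pics/crops.png',a)
f=cam(c)[0]; print(f)
# heights
Z=P[...,2]
for nm,(x,y),z0,z1 in(('rim',(160,220),.146,.165),('bar',(337,197),.08,.115),('rack',(337,197),.05,.066)):
    m=np.zeros(Z.shape,np.uint8); m[y-35:y+35,x-35:x+35]=1; m&=((Z>z0)&(Z<z1)).astype(np.uint8)
    pts=P[m>0]; 
    r=cv2.minAreaRect(pts[:,:2].astype(np.float32)); print(nm,m.sum(),np.median(pts[:,2]),r,pts[:,:2].mean(0))
E
```

```text
counter [ 0.681 -0.238 -0.001]
rim [0.461 0.126 0.149]
rimc [0.49  0.106 0.141]
bar [ 0.563 -0.336  0.097]
racktop [ 0.554 -0.305  0.059]
mug [ 0.453 -0.045  0.096]
bell [ 0.468 -0.496  0.049]
400.0695792557803
rim 1426 0.14927907242253924 ((0.48701828718185425, 0.105440154671669), (0.09459677338600159, 0.10797034949064255), 82.2103271484375) [0.48680182 0.10522788]
bar 126 0.09869761138929045 ((0.5622010827064514, -0.3377418518066406), (0.014236348681151867, 0.05099298059940338), 45.62944412231445) [ 0.56123021 -0.3369838 ]
rack 693 0.057747670551148156 ((0.5653973817825317, -0.3398765027523041), (0.07780324667692184, 0.09032869338989258), 54.02368927001953) [ 0.5650857  -0.34053274]
```

View pics/crops.png

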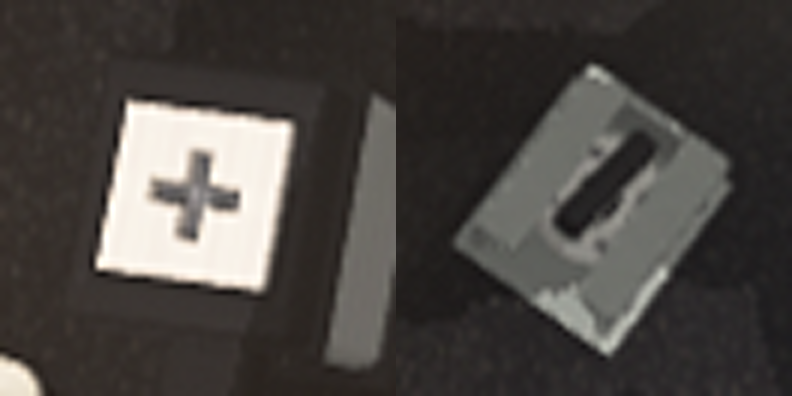

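The left crop shows the white rim square with its '+' at crop (195,195), turned slightly. The right crop shows the bar running along the channel, with the wall at the upper right and the channel open at the lower left. In the world the open end faces -x/+y.

```bash
python3 - <<'E'
from h import *
c=dict(np.load('top0.npz')); s=dict(np.load('side0.npz'))
g=cv2.cvtColor(c['frame'],cv2.COLOR_RGB2GRAY); K=8
def sub(x,y,r): return cv2.resize(g[y-r:y+r,x-r:x+r],None,fx=K,fy=K,interpolation=cv2.INTER_CUBIC)
def big(mask,x0,y0):
    cs,_=cv2.findContours(mask.astype(np.uint8),cv2.RETR_EXTERNAL,cv2.CHAIN_APPROX_NONE)
    q=max(cs,key=cv2.contourArea)[:,0,:]; return (q+.5)/K-.5+[x0,y0]
def rect(p,z):
    w=plane(c,p,z)[:,:2]; r=cv2.minAreaRect((w*1000).astype(np.float32)); b=cv2.boxPoints(r)
    e=[(np.degrees(np.arctan2(*(b[(i+1)%4]-b[i])[::-1]))%180, np.linalg.norm(b[(i+1)%4]-b[i])) for i in(0,1)]
    return np.round(r[0],1),np.round(e,1)
a=sub(160,220,26); p=big(a>140,134,194); print('rim',rect(p,.150))
m=((a<140)).astype(np.uint8); filled=cv2.fillPoly(np.zeros_like(a),[((p-[134,194]+.5)*K-.5).round().astype(np.int32)],1)
m&=filled; n,l,st,ce=cv2.connectedComponentsWithStats(m); i=1+st[1:,4].argmax()
q=big(l==i,134,194); w=plane(c,q,.15)[:,:2]; print('cross',rect(q,.15), 'centroid',plane(c,(ce[i]+.5)/K-.5+[134,194],.15)*1000)
d=(w-w.mean(0))*1000
b=sub(337,197,26); m=(b<45).astype(np.uint8)
n,l,st,ce=cv2.connectedComponentsWithStats(m)
for i in range(1,n):
    if st[i,4]>1500: 
        q=big(l==i,311,171); print('dark',st[i],rect(q,.099)); 
        k=plane(c,q,.099)[:,:2]*1000
        print(cv2.fitEllipse(k.astype(np.float32)))
P=cloud(c)
# depth profile along channel axis
for th in(142,):
  for t in range(-70,75,7):
    x=np.array([.5622,-.3375])+t/1000*np.array([np.cos(np.radians(th)),np.sin(np.radians(th))])
    for z in(.045,):
        u=proj(c,[*x,z])[0].round().astype(int); print(t,u,P[u[1],u[0]].round(3),g[u[1],u[0]])
E
```

```text
rim (array([488.1, 105.4]), array([[172.7,  70.8],
       [ 82.7,  70.6]], dtype=float32))
cross (array([488.2, 105.4]), array([[129.2,  28.4],
       [ 39.2,  29.4]], dtype=float32)) centroid [[487.81681392 105.1902211  150.        ]]
dark [    0     0   416   416 87551] (array([ 556.5, -332.8]), array([[ 90. , 134.2],
       [  0. , 136. ]], dtype=float32))
((555.84375, -332.19256591796875), (148.72268676757812, 152.5890655517578), 91.90467071533203)
dark [ 157  121  132  139 6112] (array([ 560.8, -338.5]), array([[135.5,  54.8],
       [ 45.5,  16.1]], dtype=float32))
((560.9804077148438, -336.98162841796875), (14.357880592346191, 63.0786018371582), 47.6450080871582)
-70 [352 178] [ 0.628 -0.385  0.002] 36
-63 [351 180] [ 0.623 -0.383  0.001] 38
-56 [349 182] [ 0.617 -0.377 -0.002] 33
-49 [348 184] [ 0.598 -0.367  0.056] 104
-42 [346 186] [ 0.597 -0.364  0.039] 64
-35 [344 188] [ 0.578 -0.351  0.101] 37
-28 [343 190] [ 0.573 -0.349  0.099] 37
-21 [341 192] [ 0.568 -0.344  0.1  ] 38
-14 [340 194] [ 0.563 -0.341  0.099] 37
-7 [338 196] [ 0.558 -0.336  0.097] 38
0 [337 198] [ 0.553 -0.334  0.095] 33
7 [335 200] [ 0.547 -0.328  0.1  ] 32
14 [333 202] [ 0.542 -0.323  0.099] 22
21 [332 204] [ 0.544 -0.324  0.053] 117
28 [330 206] [ 0.546 -0.322  0.009] 91
35 [329 208] [ 0.542 -0.32   0.004] 95
42 [327 210] [ 0.535 -0.314  0.007] 95
49 [325 212] [ 0.53  -0.308  0.007] 96
56 [324 214] [ 0.525 -0.306  0.003] 48
63 [322 216] [ 0.52  -0.301 -0.001] 40
70 [321 218] [ 0.513 -0.298  0.003] 40
```

```bash
python3 - <<'E'
from h import *
c=dict(np.load('top0.npz')); s=dict(np.load('side0.npz'))
w=plane(c,[(313.8,204.8),(336.3,174.8),(360.5,191.5),(339.7,223.2)],.058)[:,:2]*1000
print(w.round(1)); 
for i in range(4):
    d=w[(i+1)%4]-w[i]; print(np.degrees(np.arctan2(d[1],d[0]))%180,np.linalg.norm(d))
print(w.mean(0))
for n,k in(('top',c),('side',s)):
    P=cloud(k); X,Y,Z=P[...,0],P[...,1],P[...,2]
    near=np.hypot(X-.561,Y+.337)<.07
    m=near&(Z>.085)&(Z<.105)&(k['frame'].max(-1)<70); p=P[m]; q=p[:,:2]-p[:,:2].mean(0)
    ev=np.linalg.eigh(np.cov(q.T))[1][:,1]; print(n,m.sum(),p.mean(0),'bar ang',np.degrees(np.arctan2(ev[1],ev[0]))%180)
    # rack side-wall edges: top plane points, minAreaRect
    m=near&(Z>.052)&(Z<.064)&(k['frame'].max(-1)>75); p=(P[m][:,:2]*1000).astype(np.float32)
    print(m.sum(),cv2.minAreaRect(p))
g=cv2.cvtColor(c['frame'],cv2.COLOR_RGB2GRAY); b=cv2.resize(g[164:230,304:370],None,fx=8,fy=8,interpolation=cv2.INTER_CUBIC)
for L in cv2.HoughLinesP(cv2.Canny(b,40,120),1,np.pi/360,60,minLineLength=90,maxLineGap=12)[:,0]:
    w=plane(c,(L.reshape(2,2)+.5)/8-.5+[304,164],.058)[:,:2]; d=w[1]-w[0]; print((w*1000).round(0).tolist(),round(np.degrees(np.arctan2(d[1],d[0]))%180,1),round(np.linalg.norm(d)*1000))
E
```

```text
[[ 541.1 -275.5]
 [ 623.4 -336.1]
 [ 577.8 -400.2]
 [ 492.1 -343.9]]
143.6362899407015 102.16360032819215
54.56002949211715 78.6913875014782
146.6872378016946 102.52048641370169
54.35608289763623 84.14434317313304
[ 558.59088618 -338.89959205]
top 113 [ 0.56206025 -0.33740625  0.09826029] bar ang 136.62831687288613
627 ((565.3974609375, -339.8764953613281), (77.80323028564453, 90.32872009277344), 54.02368927001953)
side 126 [ 0.56002285 -0.34226718  0.09410752] bar ang 135.7430927224695
275 ((563.5540161132812, -342.6436767578125), (80.95748901367188, 87.45454406738281), 54.742431640625)Traceback (most recent call last):
  File "<stdin>", line 17, in <module>
TypeError: 'NoneType' object is not subscriptable
```

```bash
cat > go.py <<'E'
# go.py x y z yaw : needed shift in tool units now
import sys; from h import *; from workcell import status
s=status.get_state(); q=s['orientation']; M=R.from_quat(q[[1,2,3,0]]).as_matrix()
t=np.array(list(map(float,sys.argv[1:5]))); y=np.degrees(np.arctan2(M[1,0],M[0,0]))
print('t',s['clock'],'tcp',s['tcp_pos'].round(4),'yaw',round(y,2),'tilt',M[:,2].round(4),'gap',round(s['finger_gap'],4),'grip',round(s['grip_force'],1),'F',s['wrist_force'].round(1),'j6',s['joint_pos'][5].round(2))
print('shift units now',(M.T@(t[:3]-s['tcp_pos'])/.04).round(3),'roll units',round(-((t[3]-y+180)%360-180)/10,3))
E
python3 - <<'E'
from h import *
for n in('top','side'):
    P=cloud(dict(np.load(n+'0.npz'))); X,Y,Z=[P[...,i] for i in range(3)]
    m=(X>.35)&(X<.8)&(Y>-.5)&(Y<.2)&(Z>.11)&(Z<.4)
    for a in np.arange(.4,.8,.05): print(n,round(a,2),[round(float(np.max(Z[m&(X>a)&(X<=a+.05)&(Y>b)&(Y<=b+.1)],initial=0)),2) for b in np.arange(-.5,.15,.1)])
E
python3 go.py .561 -.3375 .303 136.3
```

```text
top 0.4 [0.0, 0.0, 0.0, 0.0, 0.0, 0.15, 0.15]
top 0.45 [0.0, 0.0, 0.0, 0.0, 0.0, 0.16, 0.16]
top 0.5 [0.0, 0.0, 0.0, 0.0, 0.0, 0.15, 0.16]
top 0.55 [0.0, 0.0, 0.0, 0.0, 0.0, 0.0, 0.11]
top 0.6 [0.0, 0.0, 0.0, 0.22, 0.22, 0.0, 0.0]
top 0.65 [0.0, 0.0, 0.0, 0.22, 0.22, 0.0, 0.0]
top 0.7 [0.18, 0.18, 0.0, 0.14, 0.14, 0.11, 0.0]
top 0.75 [0.2, 0.2, 0.2, 0.2, 0.2, 0.19, 0.0]
side 0.4 [0.0, 0.0, 0.0, 0.0, 0.0, 0.13, 0.0]
side 0.45 [0.0, 0.0, 0.0, 0.0, 0.0, 0.15, 0.15]
side 0.5 [0.0, 0.0, 0.0, 0.0, 0.0, 0.15, 0.15]
side 0.55 [0.0, 0.0, 0.0, 0.0, 0.0, 0.0, 0.0]
side 0.6 [0.0, 0.0, 0.0, 0.22, 0.22, 0.0, 0.0]
side 0.65 [0.0, 0.0, 0.0, 0.22, 0.22, 0.0, 0.0]
side 0.7 [0.18, 0.18, 0.0, 0.14, 0.14, 0.0, 0.0]
side 0.75 [0.2, 0.19, 0.2, 0.2, 0.2, 0.2, 0.0]
t 0.1 tcp [ 0.185  -0.544   0.3031] yaw 18.78 tilt [-3.0e-04  1.7e-03 -1.0e+00] gap 0.0853 grip 0.0 F [-0.2  0.4  0.5] j6 1.43
shift units now [ 1.0561e+01 -1.8620e+00  8.0000e-03] roll units -11.752
```

```bash
python3 -m handwheel '{"deltas":[[1,0.96,-0.17,0,0],[1,0.96,-0.17,0,0],[1,0.96,-0.17,0,0],[1,0.96,-0.17,0,0],[1,0.96,-0.17,0,0],[1,0.96,-0.17,0,0],[1,0.96,-0.17,0,0],[1,0.96,-0.17,0,0],[1,0.96,-0.17,0,0],[1,0.96,-0.17,0,0],[1,0.96,-0.17,0,0],[1,0,0,0,0]]}' 
python3 -m handwheel '{"deltas":[[1,0,0,0,-1],[1,0,0,0,-1],[1,0,0,0,-1],[1,0,0,0,-1],[1,0,0,0,-1],[1,0,0,0,-1],[1,0,0,0,-1],[1,0,0,0,-1],[1,0,0,0,-1],[1,0,0,0,-1],[1,0,0,0,-1],[1,0,0,0,-0.75],[1,0,0,0,0]]}'
python3 go.py .561 -.3375 .14 136.3
```

```text
clock: 1.6
tcp_pos: [0.5628, -0.3358, 0.3028]
orientation: [-0.001, 0.986, 0.165, -0.0]
wrist_force: [-0.4, 0.2, -0.2]
finger_gap: 0.0858
grip_force: 0.0
clock: 3.22
tcp_pos: [0.5601, -0.3381, 0.3036]
orientation: [-0.0, 0.373, 0.928, -0.0]
wrist_force: [0.3, -0.4, 0.9]
finger_gap: 0.0856
grip_force: 0.0
t 3.225 tcp [ 0.5601 -0.3381  0.3036] yaw 136.15 tilt [-9.e-04  3.e-04 -1.e+00] gap 0.0856 grip 0.0 F [ 0.3 -0.4  0.9] j6 0.1
shift units now [-0.009  0.028  4.09 ] roll units -0.015
```

```bash
python3 -m handwheel '{"deltas":[[1,0,0.02,0.9,0],[1,0,0,0.9,0],[1,0,0,0.9,0],[1,0,0,0.9,0],[1,0,0,0.46,0],[1,0,0,0,0],[0,0,0,0,0],[-0.5,0,0,0,0],[-0.8,0,0,0,0],[-1,0,0,0,0],[-1,0,0,0,0],[-1,0,0,0,0],[-1,0,0,0,0]]}' 40
python3 go.py .561 -.3375 .14 136.3
python3 - <<'E'
from h import *; from workcell import optics
c=optics.read_camera('side'); cv2.imwrite('pics/grip.png',cv2.resize(c['frame'][180:330,240:440,::-1],None,fx=4,fy=4,interpolation=cv2.INTER_CUBIC))
E
```

```text
clock: 4.85
tcp_pos: [0.5617, -0.3372, 0.1422]
orientation: [0.001, 0.372, 0.928, -0.0]
wrist_force: [-0.2, 0.6, 4.8]
finger_gap: 0.0135
grip_force: 40.9
t 4.85 tcp [ 0.5617 -0.3372  0.1422] yaw 136.28 tilt [ 8.e-04 -8.e-04 -1.e+00] gap 0.0135 grip 40.9 F [-0.2  0.6  4.8] j6 0.1
shift units now [ 0.009 -0.018  0.055] roll units -0.002
```

View pics/grip.png

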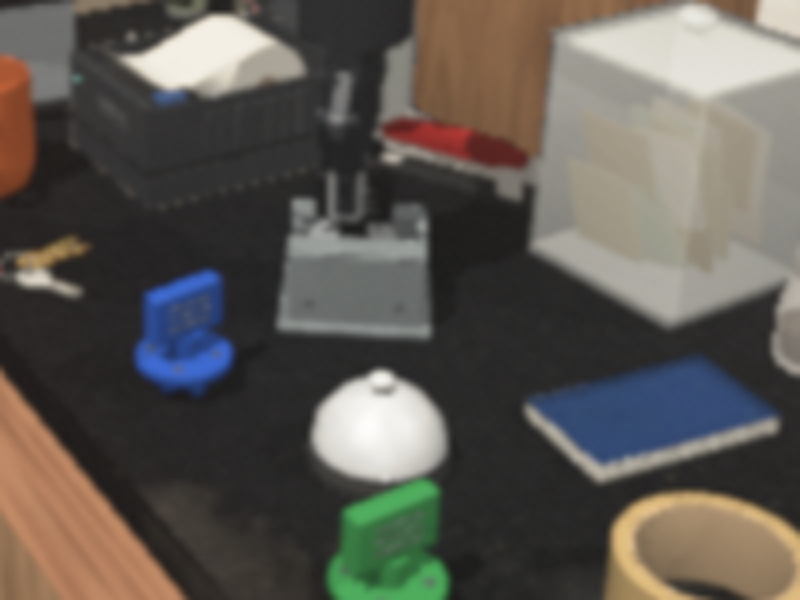

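The side view shows the fingers closed on the bar above the rack (crop 345,200); the measured gap is 13.5 mm with a 41 N grip. I'll start the slide with a short pull.

```bash
python3 -m handwheel '{"deltas":[[-1,0,0,-0.04,0],[-1,0.1,-0.014,0,0],[-1,0.2,-0.028,0,0],[-1,0.2,-0.028,0,0]]}'
python3 -m handwheel '{"deltas":[[-1,0.2,-0.028,0,0],[-1,0.2,-0.028,0,0],[-1,0.2,-0.028,0,0],[-1,0,0,0,0]]}'
```

```text
clock: 5.4
tcp_pos: [0.5443, -0.3246, 0.1426]
orientation: [-0.001, 0.372, 0.928, 0.0]
wrist_force: [0.8, 0.3, -1.3]
finger_gap: 0.013
grip_force: 40.1
clock: 5.9
tcp_pos: [0.5249, -0.3106, 0.1432]
orientation: [-0.0, 0.372, 0.928, 0.0]
wrist_force: [0.4, -0.7, -1.4]
finger_gap: 0.0133
grip_force: 40.1
```

```bash
python3 -m handwheel '{"deltas":[[-1,0.26,-0.036,0,0],[-1,0.26,-0.036,0,0],[-1,0.26,-0.036,0,0],[-1,0.26,-0.036,0,0],[-1,0.26,-0.036,0,0],[-1,0,0,0,0]]}'
python3 - <<'E'
from h import *; from workcell import optics
c=optics.read_camera('side'); cv2.imwrite('pics/out.png',cv2.resize(c['frame'][180:330,240:440,::-1],None,fx=4,fy=4,interpolation=cv2.INTER_CUBIC))
E
```

```text
clock: 6.65
tcp_pos: [0.4821, -0.2797, 0.1432]
orientation: [-0.0, 0.372, 0.928, 0.0]
wrist_force: [0.3, 0.9, -1.5]
finger_gap: 0.0133
grip_force: 40.0
```

View pics/out.png

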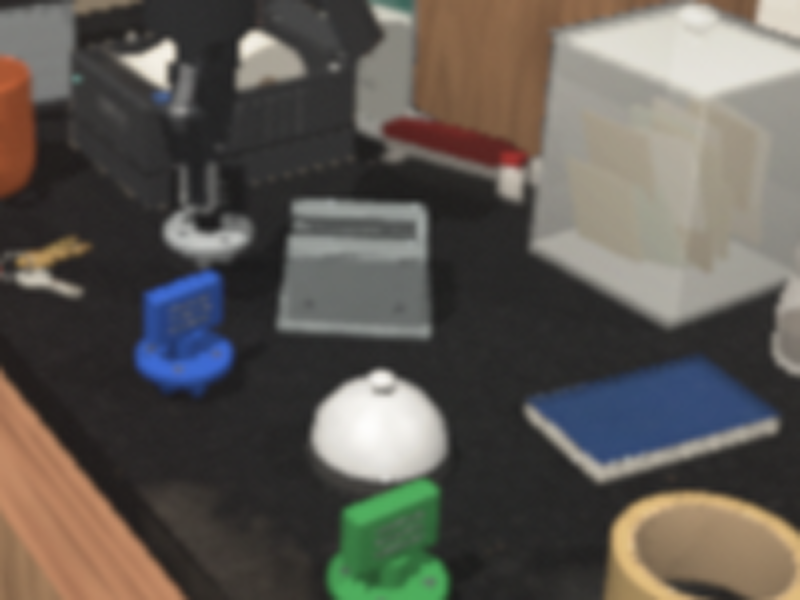

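The carrier is clear of the rack, with its flange at crop (208,232). Next I lift it and turn it.

```bash
python3 -m handwheel '{"deltas":[[-1,0,0,-0.9,0],[-1,0,0,-0.9,-0.6],[-1,0,0,-0.9,-0.75],[-1,0,0,-0.9,-0.75],[-1,0,0,-0.8,-0.75],[-1,0,0,0,-0.79],[-1,0,0,0,0]]}'
python3 go.py .488 .105 .32 172.7
```

```text
clock: 7.58
tcp_pos: [0.4833, -0.2807, 0.3195]
orientation: [0.001, 0.065, 0.998, -0.0]
wrist_force: [0.1, 0.7, -2.9]
finger_gap: 0.0134
grip_force: 40.1
t 7.575 tcp [ 0.4833 -0.2807  0.3195] yaw 172.59 tilt [ 1.e-03 -9.e-04 -1.e+00] gap 0.0134 grip 40.1 F [ 0.1  0.7 -2.9] j6 -0.54
shift units now [ 1.126  9.577 -0.021] roll units -0.011
```

```bash
python3 - <<'E'
from h import *; from workcell import optics
c=optics.read_camera('side'); np.savez('side1.npz',**c)
P=cloud(c); m=(abs(P[...,2]-.15)<.006)&(np.hypot(P[...,0]-.488,P[...,1]-.105)<.055)&(c['frame'].min(-1)>120)
print(m.sum()); p=P[m]; print(p.mean(0) if len(p) else 0, cv2.minAreaRect((p[:,:2]*1000).astype(np.float32)) if len(p) else 0)
print(proj(c,[.488,.105,.15]))
E
python3 -m handwheel '{"deltas":[[-1,0.1,0.8,0,0],[-1,0.1,0.8,0,0],[-1,0.1,0.8,0,0],[-1,0.1,0.8,0,0],[-1,0.1,0.8,0,0],[-1,0.1,0.8,0,0],[-1,0.1,0.8,0,0],[-1,0.1,0.8,0,0],[-1,0.1,0.8,0,0],[-1,0.1,0.8,0,0],[-1,0.1,0.8,0,0],[-1,0.03,0.78,0,0],[-1,0,0,0,0]]}'
python3 -m handwheel '{"deltas":[[-1,0,0,0.5,0],[-1,0,0,0.27,0],[-1,0,0,0,0]]}'
python3 go.py .488 .105 .29 172.7
python3 - <<'E'
from h import *; from workcell import optics
for n in('side','top'):
    c=optics.read_camera(n); np.savez(n+'2.npz',**c)
    u,v=proj(c,[.488,.105,.17])[0].astype(int); print(n,u,v)
    u0,v0=max(u-50,0),max(v-37,0)
    cv2.imwrite(f'pics/{n}2.png',cv2.resize(c['frame'][v0:v0+75,u0:u0+100,::-1],None,fx=8,fy=8,interpolation=cv2.INTER_CUBIC))
E
```

```text
116
[0.48351989 0.09974926 0.15033585] ((484.2601318359375, 103.08473205566406), (71.0449447631836, 63.690467834472656), 79.37775421142578)
[[236.68110612 164.68354003]]
clock: 9.25
tcp_pos: [0.4867, 0.1071, 0.3184]
orientation: [-0.001, 0.063, 0.998, 0.0]
wrist_force: [-0.0, -0.1, -1.4]
finger_gap: 0.0132
grip_force: 40.1
clock: 9.62
tcp_pos: [0.4862, 0.1049, 0.2872]
orientation: [-0.001, 0.065, 0.998, -0.0]
wrist_force: [0.5, -0.1, -1.0]
finger_gap: 0.0137
grip_force: 40.1
t 9.625 tcp [0.4862 0.1049 0.2872] yaw 172.59 tilt [-2.5e-03 -4.0e-04 -1.0e+00] gap 0.0137 grip 40.1 F [ 0.5 -0.1 -1. ] j6 0.18
shift units now [-0.043  0.008 -0.07 ] roll units -0.011
side 236 159
top 156 218
```

View pics/side2.png

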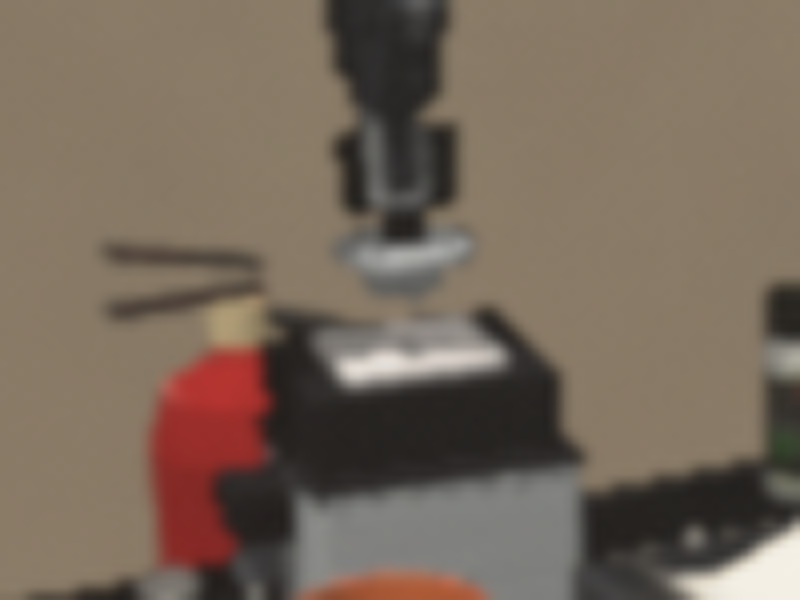

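The hovering carrier is upright: its flange centre is at crop (405,245), above the rim whose opposite corners are at (312,335) and (508,360). Now I compare these with the projections.

```bash
python3 - <<'E'
from h import *
c=dict(np.load('side2.npz')); u0,v0=186,122
P=cloud(c); I=c['frame'].astype(int)
a=np.radians(172.6)
def corners(x,y):
    return [[x+r*np.cos(a)-s*np.sin(a),y+r*np.sin(a)+s*np.cos(a),.15] for r,s in((.034,.034),(.034,-.034),(-.034,-.034),(-.034,.034))]
print('rim corners pred(crop8)',((proj(c,corners(.488,.1053))-[u0,v0]+.5)*8).round(0).tolist())
th=np.linspace(0,2*np.pi,60)
for z in(.190,.196):
    r=(proj(c,np.c_[.4865+.03*np.cos(th),.105+.03*np.sin(th),0*th+z])-[u0,v0]+.5)*8; print('flange',z,r.min(0).round(0),r.max(0).round(0))
# saturation/brightness mask of flange
row=I[v0+25:v0+40,u0+35:u0+65]; 
sat=row.max(-1)-row.min(-1); m=(sat<18)&(row.sum(-1)>200)
for r in range(m.shape[0]): print(v0+25+r,''.join('#' if k else '.' for k in m[r]))
q=P[v0+25:v0+40,u0+35:u0+65][m]; print(q.mean(0),np.median(q[:,2]))
E
```

```text
rim corners pred(crop8) [[351.0, 378.0], [312.0, 333.0], [464.0, 314.0], [509.0, 358.0]]
flange 0.19 [329. 236.] [472. 275.]
flange 0.196 [328. 222.] [471. 261.]
147 ...........#######............
148 ............#.................
149 ..............................
150 ..........###.....####........
151 ........#####.....######......
152 .......#################......
153 .......#################......
154 .......################.......
155 .........############.........
156 ..........##########..........
157 ...........#########..........
158 ...........########...........
159 ..............................
160 ..............................
161 ..##....................#.....
[0.48986416 0.1139471  0.18633862] 0.19566078257549901
```

View pics/top2.png

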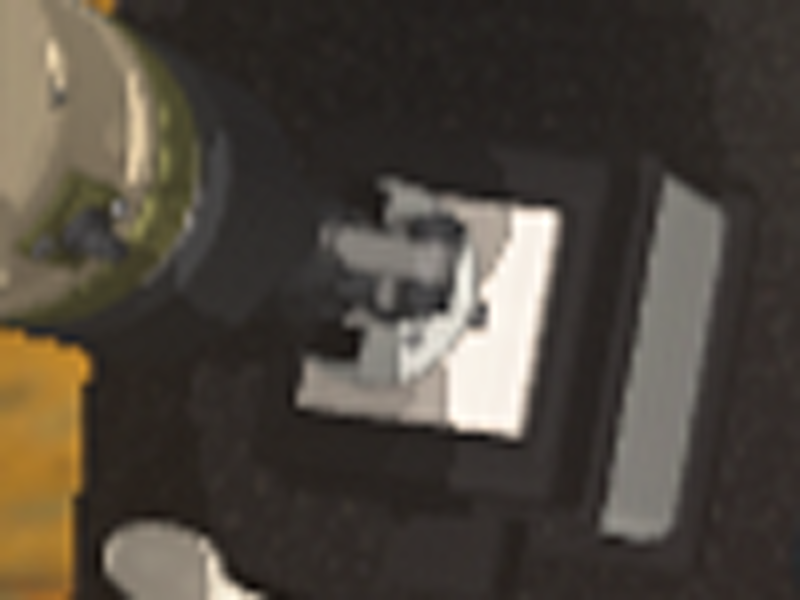

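The top view is mostly hidden by the gripper; the rim's visible right-hand corners are at crop (560,205) and (522,437), matching the estimate. I'll go closer and measure again.

```bash
python3 -m handwheel '{"deltas":[[-1,0,0,0.2,0],[-1,0,0,0.15,0],[-1,0,0,0,0],[-1,0,0,0,0]]}'
python3 - <<'E'
from h import *; from workcell import optics,status
S=[];Y=[]
for i in range(8):
    c=optics.read_camera('side'); s=status.get_state(); S.append(np.r_[s['tcp_pos'],s['wrist_force']]); q=s['orientation']; M=R.from_quat(q[[1,2,3,0]]).as_matrix(); Y.append(np.degrees(np.arctan2(M[1,0],M[0,0])))
S=np.array(S); print(S.mean(0).round(4),S.std(0).round(4),np.mean(Y),np.std(Y)); t=S.mean(0)[:3]
np.savez('side3.npz',**c)
th=np.linspace(0,2*np.pi,90)
u0,v0=200,130
for z in(.172,.178):
    r=proj(c,np.c_[t[0]+.03*np.cos(th),t[1]+.03*np.sin(th),0*th+z]); print('flange pred',z,r.min(0).round(2),r.max(0).round(2))
cv2.imwrite('pics/side3.png',cv2.resize(c['frame'][v0:v0+50,u0:u0+70,::-1],None,fx=11,fy=11,interpolation=cv2.INTER_CUBIC))
I=c['frame'].astype(int)
for v in range(150,166): print(v,I[v,222:252].sum(-1).tolist())
E
```

```text
clock: 10.22
tcp_pos: [0.4869, 0.1055, 0.2743]
orientation: [0.0, 0.064, 0.998, -0.0]
wrist_force: [-0.4, -0.5, -1.1]
finger_gap: 0.0133
grip_force: 40.1
[ 0.487   0.1055  0.2744 -0.2396 -0.1744 -1.4592] [0.     0.     0.     0.6705 0.5011 0.6046] 172.683823148621 0.0011442266527004312
flange pred 0.172 [227.06 155.96] [244.83 161.09]
flange pred 0.178 [226.94 154.28] [244.75 159.35]
150 [361, 362, 364, 362, 359, 341, 260, 149, 107, 129, 196, 266, 283, 264, 255, 266, 265, 233, 197, 185, 182, 214, 298, 352, 364, 364, 364, 363, 363, 363]
151 [360, 362, 363, 360, 361, 343, 279, 201, 178, 182, 203, 230, 246, 236, 225, 220, 228, 265, 296, 302, 303, 311, 338, 359, 363, 364, 364, 364, 362, 363]
152 [361, 362, 360, 361, 360, 354, 329, 304, 299, 299, 287, 236, 177, 159, 149, 146, 176, 264, 324, 341, 350, 353, 358, 363, 364, 364, 364, 364, 361, 361]
153 [362, 360, 362, 362, 364, 360, 352, 342, 338, 335, 321, 248, 152, 112, 109, 109, 136, 219, 289, 325, 347, 357, 354, 357, 362, 364, 363, 364, 362, 362]
154 [362, 362, 361, 362, 361, 360, 349, 318, 298, 300, 297, 236, 154, 118, 111, 115, 141, 218
[... 1066 characters left out ...]
 285, 284, 290, 302, 310, 322, 347, 359, 314, 230, 159, 159, 220, 299, 347, 362]
162 [145, 146, 162, 183, 209, 231, 253, 275, 290, 296, 299, 302, 306, 305, 299, 297, 312, 348, 378, 394, 401, 400, 352, 262, 170, 128, 148, 218, 295, 346]
163 [134, 122, 162, 230, 284, 309, 314, 318, 324, 330, 335, 336, 336, 332, 326, 327, 349, 387, 413, 420, 427, 429, 408, 349, 259, 172, 129, 150, 221, 298]
164 [118, 116, 176, 268, 328, 352, 359, 357, 357, 356, 359, 359, 354, 347, 337, 342, 372, 403, 416, 415, 426, 438, 436, 411, 358, 286, 206, 144, 153, 221]
165 [107, 111, 159, 254, 324, 355, 366, 370, 367, 374, 407, 432, 437, 426, 391, 376, 411, 459, 478, 481, 486, 492, 493, 488, 469, 441, 352, 221, 148, 163]
```

View pics/side3.png

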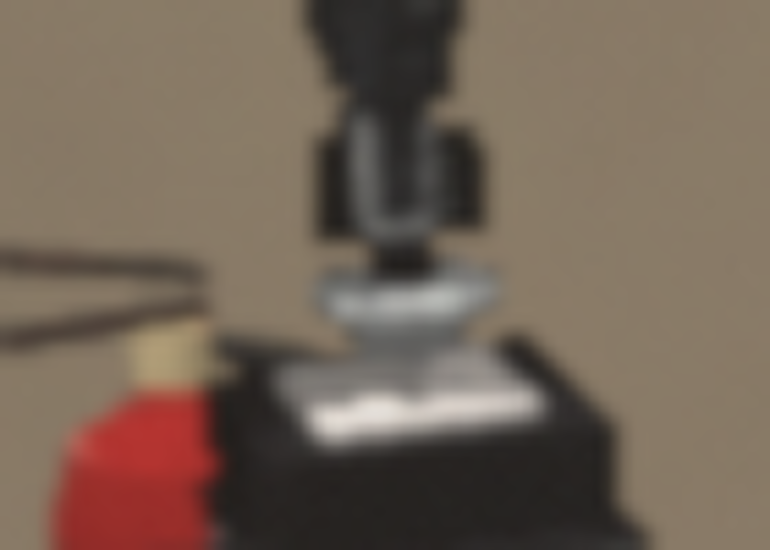

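The stem sits just above the socket: flange at crop (318–498, 290) and rim at (272–548, ~390), with centres agreeing to about 0.5 mm. Next I lower it in steps while watching the force.

```bash
python3 -m handwheel '{"deltas":[[-1,0,0,0.1,0],[-1,0,0,0.1,0],[-1,0,0,0,0]]}'; python3 -m handwheel '{"deltas":[[-1,0,0,0.06,0],[-1,0,0,0.06,0],[-1,0,0,0,0]]}'
```

```text
clock: 11.0
tcp_pos: [0.4865, 0.1055, 0.2657]
orientation: [-0.001, 0.064, 0.998, -0.0]
wrist_force: [-0.2, -0.1, -0.6]
finger_gap: 0.0133
grip_force: 40.1
clock: 11.38
tcp_pos: [0.4867, 0.1055, 0.2612]
orientation: [-0.0, 0.064, 0.998, -0.0]
wrist_force: [-0.2, -0.2, -1.6]
finger_gap: 0.0133
grip_force: 40.2
```

```bash
python3 go.py .488 .1053 .2475 172.7
```

```text
t 11.375 tcp [0.4867 0.1055 0.2612] yaw 172.68 tilt [-4.e-04 -1.e-04 -1.e+00] gap 0.0133 grip 40.2 F [-0.2 -0.2 -1.6] j6 0.18
shift units now [-0.032 -0.001  0.343] roll units -0.002
```

```bash
for i in 1 ; do python3 -m handwheel '{"deltas":[[-1,0,0,0.06,0],[-1,0,0,0.06,0],[-1,0,0,0,0]]}'; done;  python3 -m handwheel '{"deltas":[[-1,0,0,0.06,0],[-1,0,0,0,0]]}'
```

```text
clock: 11.75
tcp_pos: [0.4867, 0.1055, 0.2567]
orientation: [-0.0, 0.064, 0.998, -0.0]
wrist_force: [-1.2, 0.9, 0.7]
finger_gap: 0.0136
grip_force: 40.7
clock: 12.0
tcp_pos: [0.4868, 0.1055, 0.2544]
orientation: [0.0, 0.064, 0.998, -0.0]
wrist_force: [-3.1, 0.2, 3.5]
finger_gap: 0.0132
grip_force: 40.9
```

The stem is meshed and the spring is being felt. I ease the sideways load by 1 mm and press on.

```bash
python3 -m handwheel '{"deltas":[[-1,0.025,0,0,0],[-1,0,0,0.06,0],[-1,0,0,0.06,0],[-1,0,0,0,0]]}' 60;  python3 -m handwheel '{"deltas":[[-1,0,0,0.06,0],[-1,0,0,0,0]]}';  python3 -m handwheel '{"deltas":[[-1,0,0,0.05,0],[-1,0,0,0,0]]}'
```

```text
clock: 12.5
tcp_pos: [0.4865, 0.1056, 0.2499]
orientation: [0.001, 0.064, 0.998, -0.0]
wrist_force: [-1.0, -0.4, 6.0]
finger_gap: 0.0133
grip_force: 64.0
clock: 12.75
tcp_pos: [0.4865, 0.1056, 0.2477]
orientation: [0.001, 0.064, 0.998, -0.0]
wrist_force: [-1.5, -1.0, 8.7]
finger_gap: 0.0129
grip_force: 64.2
clock: 13.0
tcp_pos: [0.4864, 0.1056, 0.2472]
orientation: [0.002, 0.064, 0.998, -0.0]
wrist_force: [-5.1, -1.1, 16.1]
finger_gap: 0.0129
grip_force: 65.5
```

```bash
python3 -m handwheel '{"deltas":[[-1,0,0,0.04,0],[-1,0,0,0,0],[-1,0,0,0,0]]}'; python3 -m handwheel '{"deltas":[[-1,0.02,0,0,0],[-1,0,0,0,0],[-1,0,0,0,0]]}'
python3 - <<'E'
from h import *; from workcell import optics
c=optics.read_camera('side'); cv2.imwrite('pics/home.png',cv2.resize(c['frame'][130:180,200:270,::-1],None,fx=11,fy=11,interpolation=cv2.INTER_CUBIC))
E
python3 go.py .488 .1053 .2475 172.7
```

```text
clock: 13.38
tcp_pos: [0.4864, 0.1056, 0.2472]
orientation: [0.002, 0.064, 0.998, -0.0]
wrist_force: [-8.2, -0.9, 26.4]
finger_gap: 0.013
grip_force: 67.2
clock: 13.75
tcp_pos: [0.4863, 0.1056, 0.2472]
orientation: [0.003, 0.064, 0.998, -0.0]
wrist_force: [-6.0, -1.8, 24.7]
finger_gap: 0.0134
grip_force: 66.8
t 13.8 tcp [0.4863 0.1056 0.2472] yaw 172.68 tilt [ 5.9e-03 -4.0e-04 -1.0e+00] gap 0.0133 grip 66.8 F [-5.5 -1.4 25.9] j6 0.18
shift units now [-0.044 -0.002 -0.008] roll units -0.002
```

View pics/home.png

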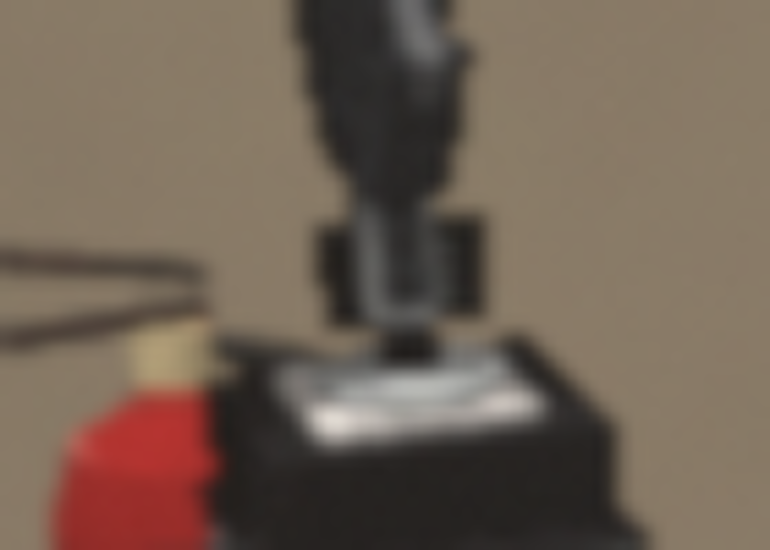

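The flange lies flat on the rim (crop 410,380), level and centred. It no longer descends when pressed with 25 N, and the grip is 67 N.

```bash
python3 -c "
from workcell import hand_in
print(hand_in())"
```

```text
the job is handed in; nothing more can be done
None
```

The burr carrier is meshed in the grinder's socket with its flange home on the rim, still gripped (67 N) and pressed down (about 25 N), and the job was handed in at about 14 s; the hand-in returned no verdict.

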